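# Free the catch and hold the parts bin tipped forward

## Task

First take the red spring box off the deck in front of the green tilting bin and stand it upright on the cork mat, let go of it, then flip the orange-tabbed safety catch fully over to the outside so that its brass nose no longer bars the lever. Then pull the lever's black handle towards the front until the bin is tipped all the way forward to its stop, and finish while still holding it there in the gripper: the bin swings back if let go. Do not force the lever against the closed catch, and leave the loose keys, bracket and brass arm where they lie.

Things in the scene. Friction and masses are not known exactly. Their poses are not given: they have to be found in the camera images.
- stand: Grey steel stand, fixed. Origin on the cart top under the middle of the bin at rest; own x to the back, y left (lever and catch side), z up; front is -x. Deck 25 mm high, x -165 to 85, y -85 to 175 mm. The green bin at rest spans x -70 to 70, y -60 to 60, z 40 to 140 mm. Tipped forward, its lip sweeps over the deck to x -119 mm, z 105 mm, where the spring box first stands.
- tilt (a joint): Tilt of the bin with its lever about a level axis along the stand's y: 0 rad at rest, growing as the mouth tips forward to the front (-x); stop at 0.75 rad. A spring and its weight bring it back; the handle needs about 4 N at the start and 6 N at the stop.
- bin_pivot (a point): Point on the bin's tilt axis, 60 mm above the cart top, 50 mm in front of the stand's origin, in the same x-z plane of the stand as handle_grip. Does not move in the stand.
- bin: The green bin with its lever, one tilting piece. Origin on the tilt axis at the stand's y = 0, axes parallel to the stand's at tilt 0. The lever is a flat steel arm (12 x 8 mm) on the bin's outside (+y) at y = 90 mm, running from the tilt axis up to the black handle at its upper end.
- handle_grip (a point): Middle of the black handle: round bar, 14 mm diameter, along the stand's y, free 45 mm to either side, reaching inwards over the bin from the arm's end. At rest 50 mm behind and 150 mm above the tilt axis (210 mm above the cart), on an arc of 158 mm radius: at the stop 66 mm in front of and 144 mm above the axis. It can turn in the grip, so the gripper may stay pointing down.
- catch (a joint): Safety catch, turns about a level axis along the stand's x: 0 rad shut (tab upright, nose lying across the front of the lever arm, blocking it), may start slightly above 0; grows as the tab is pushed outwards (stand's +y) and down, which lifts the nose; stop at 1.3 rad. From about 0.7 rad the lever can pass. Stays where it is left; 1 to 2 N at the tab moves it.
- catch_pivot (a point): Axis of the catch, 125 mm above the cart top, in the stand frame at x -42.5, y 150 mm, carried by a dark post (20 mm wide, 137 mm high) that stands just behind it. The brass nose reaches 70 mm from here to -y when shut, 12 mm high, 8 mm thick.
- catch_tab (a point): Point on the orange thumb tab, 60 mm from the catch axis and 5 mm below the tab's end; the tab is 14 mm wide (stand's x), 8 mm thick, and stands straight up when shut (end 190 mm above the cart top). About 50 mm free room between it and the lever arm on its inner side.
- springbox_mid (a point): Centre of the red plastic spring box, shut, 50 x 60 mm and 85 mm tall (own x, y, z), 180 g or so, free to lift. It starts upright on the 25 mm deck in front of the bin, so its top is 110 mm above the cart.
- mat: Cork mat fixed on the cart, 150 x 150 mm, 3 mm thick, origin at the middle of its underside.
- springbox: The same red spring box; origin at the middle of its underside.
- key_a_mid (a point): Loose treble key, 120 x 19 x 11 mm, wood with a marbled plate, lying; to be left alone.
- key_b_mid (a point): A second such key, to be left alone.
- bracket_mid (a point): Loose nickel shoulder rest bracket, L-shaped, 100 x 30 mm foot and 45 mm upright; to be left alone. Point near the middle of its foot.
- bass_arm_mid (a point): Loose cast brass bass lever arm, 115 x 22 x 12 mm, lying; to be left alone.
Mind the look-alikes: they are no part of the job. What is meant by the springbox is not blue, and is the smaller of those in its own colour. Of the things that look like the mat, take the one that is farthest to the robot's left at the start.

How it is judged:
By the outcome, as a careful person would: the job done as asked, in the order asked, and still so for the second after the job is handed in, while the arm keeps its last pose, push and grip.
It also fails if it takes over 72 s, if anything falls off the work surface, if the arm or the gripper's body presses on something with over 40 N, if the wrist force passes 120 N, or if a joint passes its speed limit or range.

## Robot

A 6-joint arm with a two-finger parallel gripper is mounted at the origin on the work surface. World frame = base frame: x ahead of the robot, y to its left, z up, the work surface at z = 0. Lengths are in mm, angles in rad, forces in N, time in s.
With the tool pointing down it reaches from about 350 to 775 mm from the base axis. Payload 7.3 kg.
Tool frame: the origin (TCP) lies midway between the tips of the shut fingers; the grasp point (between the pads) lies 19 mm behind it (grasp_offset is the z of the grasp point in the tool frame, in mm); z points along the fingers, y is the direction in which the jaws open and shut (so a half turn about z gives the same grasp; the last joint's range is limited). The gripper opens to 92 mm and grips with 3 to 60 N. Pads are 19 mm wide; open, the fingers measure 130 mm over their backs; the gripper's body (75 mm by 190 mm) begins 47 mm behind the grasp point.
Start: joints at [-1.4, 0.342, 1.524, -0, 1.275, -0.146], TCP at [163.574, -498.887, 226.741] pointing down, gripper open.
Joint ranges: [-2.53, 2.53], [-0.77, 2.02], [0.04, 2.7], [-1, 4.14], [0.28, 2.66], [-3.11, 3.11]. Speed limits (rad/s): [2.57, 2.57, 3.14, 3.14, 3.14, 3.14].

## Interface

Orientations are given as [roll, pitch, yaw] about the fixed x, y, z axes, in that order (R = Rz(yaw) Ry(pitch) Rx(roll)).
In Python, from plant import get_obs, capture, camera_model, close_job, boxes_of, regions_of, place_of, grasp_offset gives the robot as it stands. The module is installed in compiled form; this text tells all that it offers.
- The arm moves only by the tool send_rows, never from a script. Its argument "targets" is a list that holds one entry, the list of rows, each a list of 7 numbers: the turn, a rotation vector about the tool's x, y, z in degrees, then the shift along the tool's x, y, z in mm, then the closure, from -1 (fully open) to 1 (shut). A call has 1 to 5 rows; each row is the pose to reach, as a shift and turn from the pose commanded when the call began, along the tool's axes at that moment; what a row does not reach only later rows make up. A row lasts 1/12 s, in which the tool goes at most 41.7 mm and 7.16 degrees, less where a joint would pass 70% of its speed; a pose out of reach is approached as far as the arm can. A call with a gripper value outside its range is refused whole. The fingers move at their own pace and stop on an object; the grip force is fixed at half the most. Time passes only in rows, so rows that repeat a pose let the fingers close. It gives the time, the measured TCP pose, the force and the opening at its end, in the units of the state.
- get_obs(): the state, without advancing time (a new reading comes with each control period).
- capture(name): name is "side" or "top" or "wrist"; returns the picture (400x640x3 uint8, red, green, blue); there is no depth.
- camera_model(name): a dict with "K" (3x3 intrinsics, pixels), "k1" (the pictures are not rectified: a ray, as slopes to the right and down, at radius r is drawn at 1 + k1 r^2 times it, then the intrinsics apply), "world_to_cam" (4x4, takes a point from world to camera coordinates). Camera axes: x right, y up, looking along -z (the intrinsics and any distortion apply to the point x, -y, -z); pixel columns grow to the right and rows downward; lengths in mm; the calibration is good to about 2 mm. A picture is of the moment at which its call begins: read the wrist's pose just before it. camera_model takes no time and is no camera call; for the wrist camera it gives the pose at the moment of the call.
- close_job(): hands the job in, once; it reports no verdict.
Trained networks look in the newest picture that a camera, given by its name, has taken for a name from the list of things; names that differ only in an ending like _2 or _b are one class to them, and where a whole thing is asked for, a point or a joint stands for the part that bears it (a point fixed in the world has none). Each returns a list of dicts, best first, with "conf" (0 to 1); they miss things now and then, are a little off and sometimes report something else, mostly with a low value. They report only what shows in the picture. A call takes as long as a camera call. They do not tell look-alikes from the thing itself.
- boxes_of(label, camera): "location" ([row, column] in pixels, amid what is visible of it).
- regions_of(label, camera): "region" (400x640 bool, what is visible of it) and "location" ([row, column] in pixels, amid what is visible of it).
- place_of(label, camera): "location" ([row, column] in pixels: a listed point, or the origin of a listed thing).
The state is a dict: "time": time; "joint_positions": joint angles; "dq": joint speeds; "tau": joint torques, N m; "tool_pos": TCP position; "tcp_rot": TCP orientation; "contact_force": force on the tool from outside, world axes, zero at the start; "moment": the same for the moment, N m; "grip_width": finger opening in mm.
Only numpy, scipy, OpenCV 4.12 (cv2) and the standard library are available. Lean on these libraries where they do the work, as an engineer would, in place of code of your own. Each camera call takes 0.05 s, during which the arm holds its last target.

## Working session

There is one attempt and no reset: what is moved stays moved. The work goes in short steps, Python scripts to look and compute and a tool call to move; the robot and the scene stay as the last step left them, time stands still between calls to the robot, and variables do not carry over. Pictures are saved under pics/ and viewed, and the job is handed in when it is done.

Besides the shell and the picture viewer there is one more tool, called after ">>>" by a JSON object that holds its "fn" and its "kwargs", one argument or row to a line. send_rows: Moves the arm, as the interface text tells. Its arguments: {"type":"object","properties":{"targets":{"type":"array","items":{"type":"array","items":{"type":"array","items":{"type":"number"}}}}},"required":["targets"]}

```bash
mkdir -p pics; ls; cat > h.py <<'E'
import numpy as np, cv2
from plant import *
from scipy.spatial.transform import Rotation as R
def save(n,f):
    im=capture(n); cv2.imwrite('pics/'+f,cv2.cvtColor(im,cv2.COLOR_RGB2BGR)); return im
def ray(cam,rc,m=None):
    m=m or camera_model(cam); K=np.array(m['K']);k1=m['k1'];T=np.array(m['world_to_cam'])
    d=np.array([(rc[1]-K[0,2])/K[0,0],(rc[0]-K[1,2])/K[1,1]]);u=d.copy()
    for _ in range(30): u=d/(1+k1*(u@u))
    v=T[:3,:3].T@np.array([u[0],-u[1],-1.]); o=-T[:3,:3].T@T[:3,3]
    return o,v/np.linalg.norm(v)
def at_z(cam,rc,z,m=None):
    o,v=ray(cam,rc,m); return o+v*(z-o[2])/v[2]
def tri(rs):
    A=np.zeros((3,3));b=np.zeros(3)
    for o,v in rs:
        P=np.eye(3)-np.outer(v,v);A+=P;b+=P@o
    p=np.linalg.solve(A,b); return p,[np.linalg.norm((np.eye(3)-np.outer(v,v))@(p-o)) for o,v in rs]
def proj(cam,p,m=None):
    m=m or camera_model(cam);K=np.array(m['K']);T=np.array(m['world_to_cam'])
    c=T[:3,:3]@np.array(p)+T[:3,3];u=np.array([c[0],-c[1]])/-c[2];u=u*(1+m['k1']*(u@u))
    return [K[1,1]*u[1]+K[1,2],K[0,0]*u[0]+K[0,2]]
E
python3 - <<'E'
from h import *
np.set_printoptions(precision=1,suppress=True)
for n in ['side','top','wrist']:
    save(n,n+'0.png')
    T=np.array(camera_model(n)['world_to_cam']);print(n,-T[:3,:3].T@T[:3,3],grasp_offset)
for n in ['side','top']:
    for l in ['stand','bin_pivot','handle_grip','catch_pivot','catch_tab','springbox_mid','springbox','mat','key_a_mid','bracket_mid','bass_arm_mid']:
        print(n,l,[(np.round(d['location'],1).tolist(),round(d['conf'],2)) for d in place_of(l,n)])
print(get_obs())
E
```

```text
pics
side [335.1 712.6 878. ] -18.8
top [ 391.1   -8.1 1098.4] -18.8
wrist [ 229.9 -476.5  384.5] -18.8
side stand [([205.9, 278.2], 0.66)]
side bin_pivot [([205.5, 292.3], 0.97)]
side handle_grip [([167.6, 269.8], 0.81)]
side catch_pivot [([217.3, 280.0], 0.78)]
side catch_tab [([198.1, 277.7], 0.61)]
side springbox_mid [([207.4, 363.4], 0.87), ([197.6, 312.9], 0.84), ([167.2, 319.8], 0.62)]
side springbox [([220.8, 363.3], 0.93), ([180.8, 316.5], 0.71), ([210.1, 315.4], 0.65), ([322.9, 207.2], 0.61), ([287.5, 219.1], 0.23)]
side mat [([343.9, 288.4], 0.57)]
side key_a_mid [([320.9, 205.4], 0.91), ([198.5, 276.8], 0.69)]
side bracket_mid [([166.1, 287.0], 0.71)]
side bass_arm_mid [([162.8, 338.1], 0.43)]
top stand [([155.5, 358.8], 0.95)]
top bin_pivot [([166.8, 348.1], 0.56)]
top handle_grip [([135.4, 349.1], 0.89)]
top catch_pivot [([167.1, 310.9], 0.8)]
top catch_tab [([162.2, 311.6], 0.66), ([167.2, 367.5], 0.57)]
top springbox_mid [([252.5, 365.1], 0.79), ([194.8, 367.6], 0.7), ([189.4, 429.1], 0.58), ([165.7, 365.1], 0.29)]
top springbox [([194.5, 362.1], 0.92), ([191.7, 423.9], 0.82), ([251.9, 360.3], 0.62), ([167.2, 312.2], 0.48)]
top mat [([288.0, 231.2], 0.95), ([210.7, 205.4], 0.76)]
top key_a_mid [([136.4, 214.3], 0.51)]
top bracket_mid []
top bass_arm_mid [([206.6, 459.6], 0.66)]
{'time': 1.25, 'joint_positions': array([-1.4,  0.3,  1.5,  0. ,  1.3, -0.1]), 'dq': array([-0., -0., -0., -0., -0.,  0.]), 'tau': array([  0. , -43.1, -24.4,   0.1,   0. ,   0. ]), 'tool_pos': array([ 163.6, -498.9,  226.7]), 'tcp_rot': array([3.1, 0. , 0.3]), 'contact_force': array([-0.7, -0.1, -0.7]), 'moment': array([ 0., -0., -0.]), 'grip_width': 91.38667902901823}
```

View pics/side0.png

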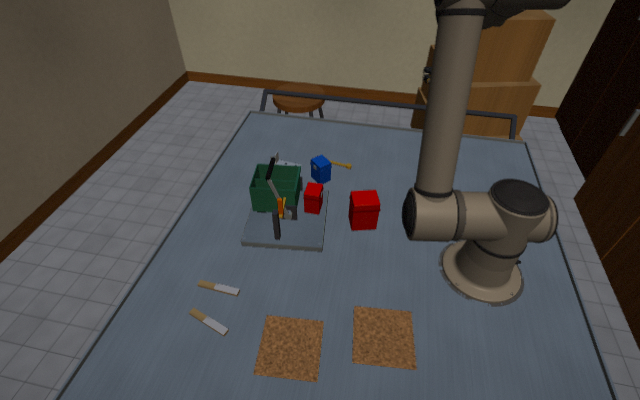

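View pics/top0.png

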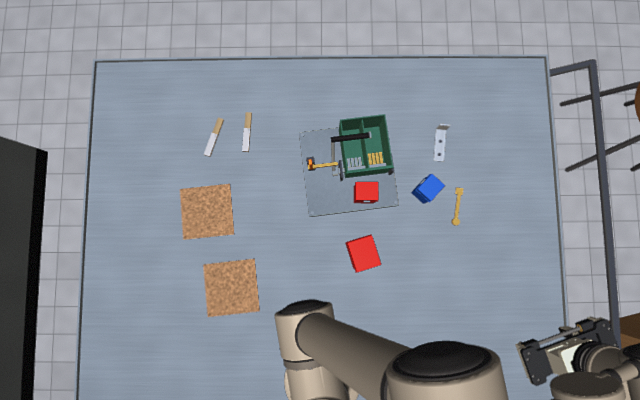

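```bash
python3 - <<'E'
import cv2
a=cv2.imread('pics/top0.png');cv2.imwrite('pics/top0z.png',cv2.resize(a[90:330,180:500],None,fx=2.5,fy=2.5,interpolation=2))
a=cv2.imread('pics/side0.png');cv2.imwrite('pics/side0z.png',cv2.resize(a[130:370,180:420],None,fx=2.5,fy=2.5,interpolation=2))
E
```

```text
(no output)
```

View zooms.

The side picture shows the stand at (205,285), the small red box on its deck (198,313), a bigger red box at (210,363) and two cork mats. In the top picture the target box is at (191,366), and the mat farthest left is at (211,207), beyond the one at (288,231).

View pics/top0z.png

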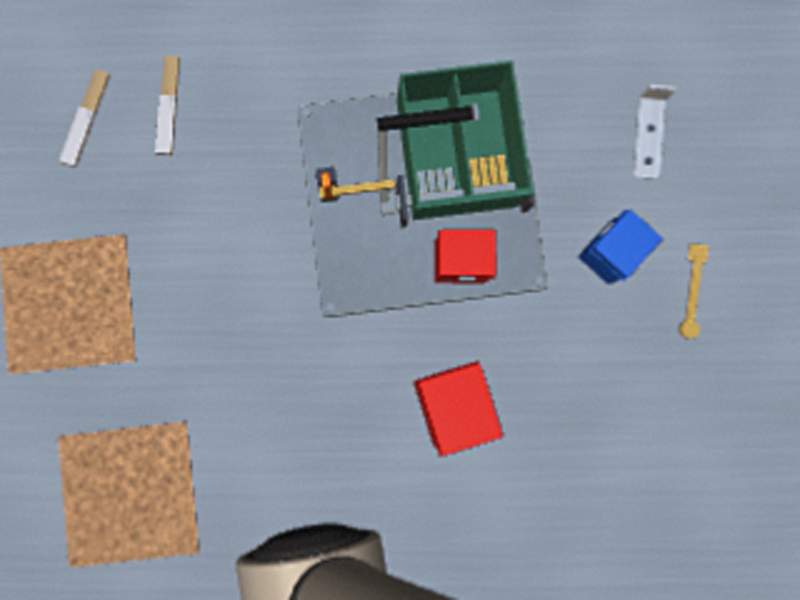

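View pics/side0z.png

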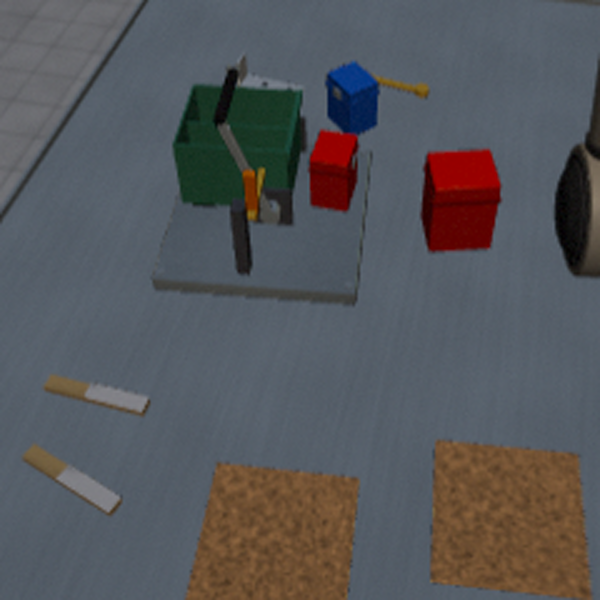

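```bash
python3 - <<'E'
from h import *
np.set_printoptions(precision=1,suppress=True)
capture('top');capture('side')
for n,z in (('top',None),('side',None)):
    for d in regions_of('springbox',n):
        m=d['region'].astype(np.uint8); r=cv2.minAreaRect(np.argwhere(m)[:,::-1].astype(np.float32)); print(n,d['conf'],d['location'],r, m.sum())
    for d in regions_of('mat',n):
        m=d['region'].astype(np.uint8)
        r=cv2.minAreaRect(np.argwhere(m)[:,::-1].astype(np.float32)); b=cv2.boxPoints(r)
        print('mat',n,d['conf'],at_z(n,r[0][::-1],3),[at_z(n,p[::-1],3)[:2] for p in b])
S=lambda l,a,b:print(l,*tri([ray('top',a),ray('side',b)]))
S('tab',(162.2,311.6),(198.1,277.7))
S('handle',(135.4,349.1),(167.6,269.8))
S('box',(194.8,367.6),(197.6,312.9))
S('boxu',(194.5,362.1),(210,315.4))
S('cpiv',(167.1,310.9),(217.3,280))
S('stand',(155.5,358.8),(205.9,278.2))
S('bp',(166.8,348.1),(205.5,292.3))
# deck corners
for c in [(217,309),(206,398)]: print('deck',at_z('top',c,25))
E
```

```text
top 0.93 [193.8, 365.0] ((366.5, 192.0), (20.0, 25.0), 90.0) 509
top 0.75 [189.7, 430.4] ((428.0, 189.0), (22.62741470336914, 29.698484420776367), 45.0) 633
top 0.66 [251.9, 364.6] ((363.3123779296875, 253.19606018066406), (33.65560531616211, 28.631084442138672), 72.34988403320312) 924
mat top 0.73 [477.9 336.    3. ] [array([549.7, 420.2]), array([561.6, 269.6]), array([407.2, 253.3]), array([395.2, 401.7])]
mat top 0.56 [259.  260.6   3. ] [array([324.8, 346.7]), array([342.7, 196.1]), array([194. , 175.8]), array([176.1, 324.5])]
side 0.95 [168.7, 316.4] ((320.5, 168.5), (29.0, 21.0), 90.0) 519
side 0.77 [201.2, 313.6] ((313.0, 198.5), (31.0, 18.0), 90.0) 536
side 0.71 [211.1, 365.3] ((364.5, 210.0), (40.0, 31.0), 90.0) 1139
mat side 0.95 [253.9 265.4   3. ] [array([330.5, 347.5]), array([339.9, 195.3]), array([168.7, 173.7]), array([178.6, 326.7])]
mat side 0.79 [479.1 340.5   3. ] [array([542. , 418.5]), array([574.7, 268.1]), array([408.9, 253.2]), array([395.9, 403.2])]
mat side 0.53 [697.5 320.4   3. ] [array([759.8, 313.3]), array([757.6, 288.1]), array([636.9, 327.3]), array([641.1, 350.6])]
tab [585.1  21.7 186.1] [np.float64(3.217476148012127), np.float64(3.2174761480123006)]
handle [639.3 -70.5 213.3] [np.float64(1.7495531245391385), np.float64(1.7495531245390294)]
box [ 518.5 -129.2   62.2] [np.float64(3.8700453819441565), np.float64(3.870045381943963)]
boxu [ 516.5 -119.4   16.7] [np.float64(4.579779371991965), np.float64(4.579779371991938)]
cpiv [584.5  25.5 114.1] [np.float64(0.8728021904834867), np.float64(0.8728021904834979)]
stand [ 637.  -111.4   16.8] [np.float64(0.9298616514909742), np.float64(0.9298616514910399)]
bp [585.7 -77.3  64.8] [np.float64(7.5605728726593355), np.float64(7.560572872659422)]
deck [456.7  34.4  25. ]
deck [ 486.2 -220.3   25. ]
```

```bash
cat >> h.py <<'E'
def pose():
    o=get_obs();r=o['tcp_rot'];return np.array(o['tool_pos']),R.from_euler('xyz',r),o
def go(p,yaw=None,rot=None):
    p0,r0,o=pose(); rt=rot or (R.from_euler('xyz',[np.pi,0,yaw]) if yaw is not None else r0)
    d=r0.inv().apply(np.array(p)-p0); w=(r0.inv()*rt).as_rotvec(degrees=True)
    print('row',np.round(w,1),np.round(d,1),'rows>=',round(max(np.linalg.norm(d)/41.7,np.linalg.norm(w)/7.16),1))
E
python3 - <<'E'
from h import *
p,r,o=pose();print(o['tcp_rot'])
go([440,-115,330],0.0)
a=cv2.imread('pics/wrist0.png')
E
```

```text
[3.14150474e+00 2.53808823e-05 3.16849017e-01]
row [ 0.   0.  18.2] [ 382.3 -278.6 -103.3] rows>= 11.6
```

View pics/wrist0.png

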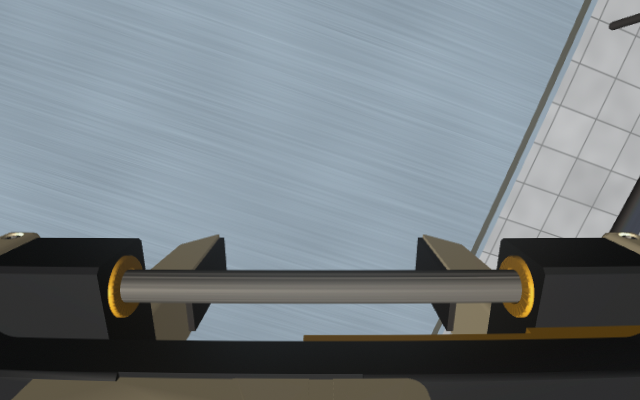

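>>> {"fn": "send_rows", "kwargs": {
  "targets": [
    [[0,0,3.6,31,-23,-9,-1],[0,0,7.2,63,-46,-17,-1],[0,0,10.8,95,-69,-26,-1],[0,0,14.4,126,-92,-34,-1],[0,0,18.2,158,-115,-43,-1]]
  ]
}}

```text
time: 1.97
tool_pos: [278.4, -338.8, 270.1]
tcp_rot: [3.142, -0.0, -0.005]
contact_force: [1.3, 0.3, 0.1]
grip_width: 91.9
```

```bash
python3 - <<'E'
from h import *
go([440,-115,330],0.0)
E
```

```text
row [ 0.  -0.  -0.3] [ 160.6 -224.6  -59.9] rows>= 6.8
```

>>> {"fn": "send_rows", "kwargs": {
  "targets": [
    [[0,0,0,23,-32,-9,-1],[0,0,0,46,-64,-17,-1],[0,0,0,69,-96,-26,-1],[0,0,0,92,-128,-34,-1],[0,0,0,115,-160,-43,-1]]
  ]
}}

```text
time: 2.38
tool_pos: [393.7, -178.6, 313.3]
tcp_rot: [3.141, -0.0, -0.001]
contact_force: [0.2, -1.7, 0.1]
grip_width: 91.8
```

>>> {"fn": "send_rows", "kwargs": {
  "targets": [
    [[0,0,0,23,-32,-9,-1],[0,0,0,45,-64,-17,-1],[0,0,0,45,-64,-17,-1],[0,0,0,45,-64,-17,-1]]
  ]
}}

```text
time: 2.72
tool_pos: [438.9, -114.9, 330.0]
tcp_rot: [3.141, -0.001, 0.004]
contact_force: [-0.3, 0.3, -0.2]
grip_width: 91.9
```

```bash
python3 - <<'E'
from h import *
np.set_printoptions(precision=1,suppress=True)
m=camera_model('wrist');save('wrist','w1.png')
for l in ['stand','bin_pivot','handle_grip','catch_pivot','catch_tab','springbox_mid','springbox']:
    print(l,[(np.round(d['location'],1).tolist(),round(d['conf'],2)) for d in place_of(l,'wrist')])
print(pose()[0])
import pickle;pickle.dump(m,open('m1.pkl','wb'))
E
```

```text
stand []
bin_pivot [([32.9, 290.5], 0.94)]
handle_grip []
catch_pivot [([25.3, 174.1], 0.69)]
catch_tab [([5.8, 143.9], 0.71), ([97.2, 324.4], 0.32)]
springbox_mid [([91.7, 475.8], 0.97)]
springbox [([96.1, 323.4], 0.83), ([216.7, 315.7], 0.64)]
[ 437.7 -117.4  329.6]
```

View pics/w1.png

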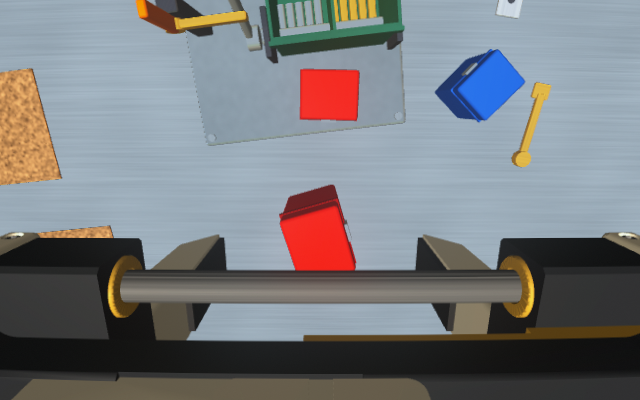

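The wrist view shows the box top at rows 69–120, columns 301–359, and the deck's front corners at (144,210) and (122,405).

```bash
cat >> h.py <<'E'
def fitpose(obs, x0, zfun=None):
    # obs: list of (cam, model, local xyz, rc); fits stand x,y,yaw (z=0)
    from scipy.optimize import least_squares
    def f(q):
        c,s=np.cos(q[2]),np.sin(q[2]);r=[]
        for cam,m,l,rc in obs:
            w=[q[0]+c*l[0]-s*l[1],q[1]+s*l[0]+c*l[1],l[2]]; r+=list(np.array(proj(cam,w,m))-rc)
        return r
    s=least_squares(f,x0,loss='soft_l1'); return s.x,np.array(f(s.x)).reshape(-1,2)
E
python3 - <<'E'
from h import *
import pickle
np.set_printoptions(precision=2,suppress=True)
m1=pickle.load(open('m1.pkl','rb'));t=camera_model('top')
im=cv2.imread('pics/w1.png').astype(int)
red=((im[...,2]>180)&(im[...,1]<110)&(im[...,0]<110)).astype(np.uint8);red[150:]=0
r=cv2.minAreaRect(np.argwhere(red)[:,::-1].astype(np.float32));b=cv2.boxPoints(r);print(r)
P=[at_z('wrist',p[::-1],110,m1) for p in b];print(np.array(P),np.mean(P,0))
for z in (110,):
    print([np.linalg.norm(P[i]-P[i-1]) for i in range(4)])
print('c1',at_z('wrist',(144,210),25,m1),at_z('wrist',(122,405),25,m1))
# height from top-cam: red top centroid
T=cv2.imread('pics/top0.png').astype(int)
rd=((T[...,2]>215)&(T[...,1]<70)).astype(np.uint8);rd[210:]=0
rt=cv2.minAreaRect(np.argwhere(rd)[:,::-1].astype(np.float32));print(rt)
print('tri top',tri([ray('wrist',r[0][::-1],m1),ray('top',(191,366.5),t)]))
obs=[('wrist',m1,(-165,175,25),(144.5,209)),('wrist',m1,(-165,-85,25),(122,405)),
 ('top',t,(-165,175,25),(216.5,309)),('top',t,(-165,-85,25),(206.5,398)),('top',t,(85,175,25),(132,299.5)),
 ('wrist',m1,(-50,45,60),(32.9,290.5)) if 0 else ('top',t,(0,45,210),(135.4,349.1))]
q,e=fitpose(obs,[640,-120,.115]);print(q,e)
E
```

```text
((247.24740600585938, 67.3364028930664), (238.3075714111328, 63.13779830932617), 18.272640228271484)
[[ 554.05   84.4   110.  ]
 [ 609.25   58.1   110.  ]
 [ 539.38 -164.41  110.  ]
 [ 479.33 -145.82  110.  ]] [545.5  -41.93 110.  ]
[np.float64(242.0389045984664), np.float64(61.14449606608477), np.float64(233.22067932086557), np.float64(62.86716601733065)]
c1 [460.4   29.03  25.  ] [ 489.15 -222.3    25.  ]
((366.5, 190.5), (17.0, 21.0), 90.0)
tri top (array([504.03, -91.15, 360.37]), [np.float64(17.288711791667588), np.float64(17.288711791667712)])
[ 643.25 -119.75    0.12] [[ 0.42 -3.58]
 [ 0.03  0.67]
 [-0.39 -0.25]
 [-1.53  0.96]
 [-0.61 -0.84]
 [ 1.57  1.9 ]]
```

```bash
python3 - <<'E'
from h import *
import pickle
np.set_printoptions(precision=2,suppress=True)
m1=pickle.load(open('m1.pkl','rb'));t=camera_model('top')
im=cv2.imread('pics/w1.png').astype(int)
red=((im[...,2]>180)&(im[...,1]<110)&(im[...,0]<110)).astype(np.uint8);red[150:]=0;red[:,:280]=0
r=cv2.minAreaRect(np.argwhere(red)[:,::-1].astype(np.float32));b=cv2.boxPoints(r);print(r)
P=np.array([at_z('wrist',p[::-1],110,m1) for p in b]);print(P,P.mean(0),[np.linalg.norm(P[i]-P[i-1]) for i in range(4)])
print('tri top',tri([ray('wrist',r[0][::-1],m1),ray('top',(190.3,366.5),t)]))
E
```

```text
((328.83270263671875, 94.19378662109375), (57.844825744628906, 49.63774108886719), 1.3322198390960693)
[[ 495.91  -92.28  110.  ]
 [ 544.81  -93.96  110.  ]
 [ 543.78 -152.18  110.  ]
 [ 494.78 -152.39  110.  ]] [ 519.82 -122.7   110.  ] [np.float64(60.12307073941444), np.float64(48.93659137488856), np.float64(58.236130914347655), np.float64(49.00457660596432)]
tri top (array([ 520.77, -122.16,  107.64]), [np.float64(0.7880198929798276), np.float64(0.7880198929797952)])
```

```bash
python3 - <<'E'
from h import *
go([516,-122.5,78],-0.01)
E
```

```text
row [0.  0.  0.4] [ 78.4   4.9 251.6] rows>= 6.3
```

>>> {"fn": "send_rows", "kwargs": {
  "targets": [
    [[0,0,0.2,30,2,20,-1],[0,0,0.4,60,4,40,-1],[0,0,0.4,78,5,75,-1],[0,0,0.4,78,5,115,-1],[0,0,0.4,78,5,150,-1]]
  ]
}}

```text
time: 3.53
tool_pos: [516.2, -122.0, 177.3]
tcp_rot: [-3.141, 0.001, -0.008]
contact_force: [-0.3, 0.6, -1.2]
grip_width: 91.7
```

```bash
python3 - <<'E'
from h import *
go([516,-122.5,78],-0.01); save('side','s1.png');save('wrist','w2.png')
E
```

```text
row [-0.   0.   0.1] [-0.1  0.5 99.3] rows>= 2.4
```

View pics/w2.png

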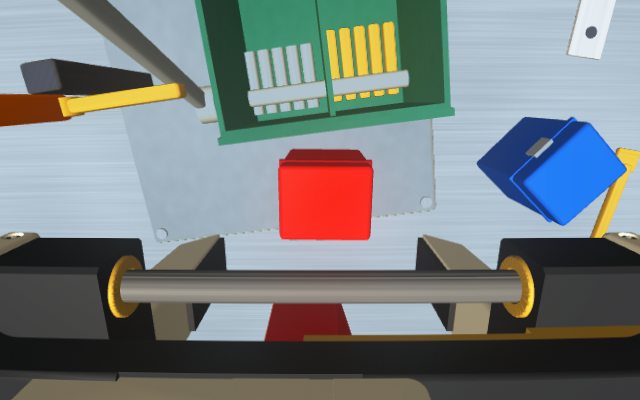

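The box top is at rows 160–240, cols 279–372, nearly centred between the fingers. Going down.

>>> {"fn": "send_rows", "kwargs": {
  "targets": [
    [[0,0,0,0,1,35,-1],[0,0,0,0,1,70,-1],[0,0,0,0,1,99,-1],[0,0,0,0,1,99,1],[0,0,0,0,1,99,1]]
  ]
}}

```text
time: 4.05
tool_pos: [516.5, -123.2, 82.0]
tcp_rot: [3.141, -0.0, -0.008]
contact_force: [1.1, -0.7, 1.3]
grip_width: 82.5
```

>>> {"fn": "send_rows", "kwargs": {
  "targets": [
    [[0,0,0,0,0,0,1],[0,0,0,0,0,0,1],[0,0,0,0,0,0,1],[0,0,0,0,0,0,1]]
  ]
}}

```text
time: 4.38
tool_pos: [517.2, -123.1, 82.7]
tcp_rot: [3.14, -0.003, -0.008]
contact_force: [-0.9, 0.6, 7.8]
grip_width: 60.0
```

>>> {"fn": "send_rows", "kwargs": {
  "targets": [
    [[0,0,0,0,0,0,1],[0,0,0,0,0,-10,1],[0,0,0,0,0,-20,1]]
  ]
}}

```text
time: 4.63
tool_pos: [515.6, -122.4, 101.4]
tcp_rot: [-3.141, 0.001, -0.008]
contact_force: [-0.5, 0.4, -2.8]
grip_width: 59.9
```

>>> {"fn": "send_rows", "kwargs": {
  "targets": [
    [[0,0,0,0,0,-25,1],[0,0,0,0,0,-55,1],[0,0,0,-5,-10,-90,1],[0,0,0,-10,-25,-120,1],[0,0,0,-15,-50,-145,1]]
  ]
}}

```text
time: 5.05
tool_pos: [501.5, -73.3, 249.0]
tcp_rot: [3.14, -0.003, -0.01]
contact_force: [1.2, -0.4, -1.6]
grip_width: 59.9
```

>>> {"fn": "send_rows", "kwargs": {
  "targets": [
    [[0,0,0,-2,-35,0,1],[0,0,0,-5,-72,0,1],[0,0,0,-8,-110,0,1],[0,0,0,-10,-148,0,1],[0,0,0,-12,-186,0,1]]
  ]
}}

```text
time: 5.47
tool_pos: [490.2, 115.3, 246.8]
tcp_rot: [-3.142, -0.001, -0.008]
contact_force: [0.6, 0.4, -1.8]
grip_width: 59.8
```

>>> {"fn": "send_rows", "kwargs": {
  "targets": [
    [[0,0,0,-2,-38,0,1],[0,0,0,-5,-76,0,1],[0,0,0,-8,-114,0,1],[0,0,0,-10,-150,0,1],[0,0,0,-11,-180,0,1]]
  ]
}}

```text
time: 5.88
tool_pos: [480.3, 296.2, 246.7]
tcp_rot: [-3.141, -0.0, -0.007]
contact_force: [0.6, -0.1, -1.8]
grip_width: 59.6
```

>>> {"fn": "send_rows", "kwargs": {
  "targets": [
    [[0,0,0,0,-15,10,1],[0,0,0,0,-20,40,1],[0,0,0,0,-20,70,1],[0,0,0,0,-20,100,1],[0,0,0,0,-20,100,1]]
  ]
}}

```text
time: 6.3
tool_pos: [477.9, 311.6, 139.9]
tcp_rot: [3.136, 0.011, -0.008]
contact_force: [-1.9, -1.1, -2.9]
grip_width: 59.9
```

```bash
python3 - <<'E'
from h import *
print(pose()[0])
go([478,337,61],0.0); save('side','s2.png');save('top','t2.png')
for f in('s2','t2'):
    a=cv2.imread(f'pics/{f}.png');a=a[200:400,150:450] if f=='s2' else a[130:330,100:400];cv2.imwrite(f'pics/{f}z.png',cv2.resize(a,None,fx=2.6,fy=2.6))
for n,z in (('side',0),('top',0)):
  for d in regions_of('springbox',n): print(n,d['conf'],d['location'])
E
```

```text
[477.85228385 311.64357805 139.88389362]
row [ 0.3  0.6 -0.4] [  0.8 -25.8  78.7] rows>= 2.0
side 0.74 [175.4, 322.0]
side 0.62 [221.6, 364.5]
top 0.86 [253.2, 362.5]
top 0.76 [190.0, 431.2]
top 0.65 [163.2, 323.4]
top 0.4 [201.7, 195.7]
```

View pics/s2z.png

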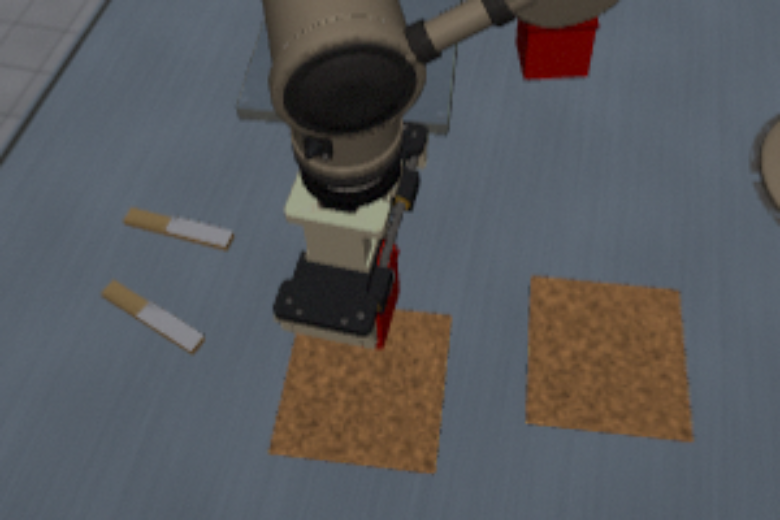

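View pics/t2z.png

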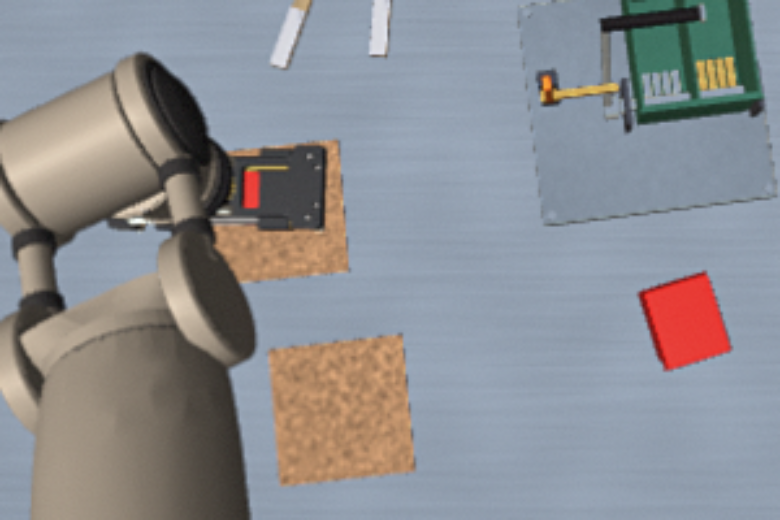

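>>> {"fn": "send_rows", "kwargs": {
  "targets": [
    [[0.2,0.3,0,0,-15,20,1],[0.2,0.5,0,0,-26,45,1],[0.2,0.5,0,0,-26,65,1],[0.2,0.5,0,0,-26,72,1],[0.2,0.5,0,0,-26,72,1]]
  ]
}}

```text
time: 6.92
tool_pos: [481.6, 339.4, 73.6]
tcp_rot: [-3.139, -0.008, -0.008]
contact_force: [-1.1, 0.2, -1.3]
grip_width: 60.0
```

>>> {"fn": "send_rows", "kwargs": {
  "targets": [
    [[0,0,0,0,0,2,1],[0,0,0,0,0,4,1],[0,0,0,0,0,4,1]]
  ]
}}

```text
time: 7.17
tool_pos: [482.6, 339.8, 71.0]
tcp_rot: [-3.137, -0.011, -0.008]
contact_force: [-1.0, 0.3, -2.7]
grip_width: 59.8
```

```bash
python3 - <<'E'
from h import *
print(pose()[0])
go([480,338,61],-0.008)
E
```

```text
[482.59936091 339.79420803  71.02074934]
row [-0.3 -0.6 -0. ] [-2.7  1.9 10. ] rows>= 0.3
```

>>> {"fn": "send_rows", "kwargs": {
  "targets": [
    [[-0.3,-0.6,0,-1,1,2,1],[-0.3,-0.6,0,-1,1,4,1],[-0.3,-0.6,0,-1,1,6,1],[-0.3,-0.6,0,-1,1,6,1]]
  ]
}}

```text
time: 7.5
tool_pos: [480.6, 338.6, 63.3]
tcp_rot: [3.139, 0.002, -0.008]
contact_force: [-0.3, 0.1, -2.0]
grip_width: 59.8
```

>>> {"fn": "send_rows", "kwargs": {
  "targets": [
    [[0,0,0,0,0,2,1],[0,0,0,0,0,2,1],[0,0,0,0,0,2,1]]
  ]
}}

```text
time: 7.75
tool_pos: [480.7, 338.7, 61.5]
tcp_rot: [3.14, 0.002, -0.008]
contact_force: [0.2, 1.0, -2.5]
grip_width: 60.1
```

>>> {"fn": "send_rows", "kwargs": {
  "targets": [
    [[0,0,0,0,0,2,1],[0,0,0,0,0,2,1],[0,0,0,0,0,2,1]]
  ]
}}

```text
time: 8.0
tool_pos: [480.9, 338.8, 60.8]
tcp_rot: [3.14, 0.001, -0.008]
contact_force: [-3.2, -1.7, 6.2]
grip_width: 60.0
```

>>> {"fn": "send_rows", "kwargs": {
  "targets": [
    [[0,0,0,0,0,-1,-1],[0,0,0,0,0,-1,-1],[0,0,0,0,0,-1,-1],[0,0,0,0,0,-1,-1],[0,0,0,0,0,-1,-1]]
  ]
}}

```text
time: 8.42
tool_pos: [480.8, 338.7, 60.6]
tcp_rot: [3.14, 0.002, -0.008]
contact_force: [-0.0, -1.2, -0.6]
grip_width: 88.3
```

>>> {"fn": "send_rows", "kwargs": {
  "targets": [
    [[0,0,0,0,0,-15,-1],[0,0,0,0,0,-40,-1],[0,0,0,0,0,-80,-1],[0,0,0,0,0,-120,-1],[0,0,0,0,0,-160,-1]]
  ]
}}

```text
time: 8.83
tool_pos: [480.7, 338.8, 222.1]
tcp_rot: [3.139, 0.002, -0.008]
contact_force: [1.5, 0.8, 0.0]
grip_width: 91.8
```

>>> {"fn": "send_rows", "kwargs": {
  "targets": [
    [[0,0,0,-15,35,-8,-1],[0,0,0,-20,75,-20,-1],[0,0,0,-20,115,-30,-1],[0,0,0,-20,155,-40,-1],[0,0,0,-20,190,-50,-1]]
  ]
}}

```text
time: 9.25
tool_pos: [459.0, 147.3, 271.7]
tcp_rot: [3.139, 0.001, -0.008]
contact_force: [0.6, -0.0, 0.4]
grip_width: 91.9
```

```bash
python3 - <<'E'
from h import *
print(pose()[0])
save('top','t3.png');save('side','s3.png')
for n,z in (('side',0),('top',0)):
  for d in place_of('springbox',n): print(n,d['conf'],d['location'],at_z(n,d['location'],3))
a=cv2.imread('pics/t3.png')[130:330,100:400];b=cv2.imread('pics/s3.png')[200:400,150:450]
cv2.imwrite('pics/t3z.png',cv2.resize(np.hstack([a,b]),(800,267)))
E
```

```text
[459.04510516 147.28594132 271.65578125]
side 0.73 [227.3, 366.1] [338.9032295  -91.15609989   3.        ]
side 0.47 [207.0, 293.5] [ 590.47007058 -130.67188697    3.        ]
top 0.89 [189.4, 426.4] [ 536.38769553 -309.63647869    3.        ]
top 0.59 [253.1, 359.1] [ 352.78429993 -108.7025407     3.        ]
```

View pics/t3z.png

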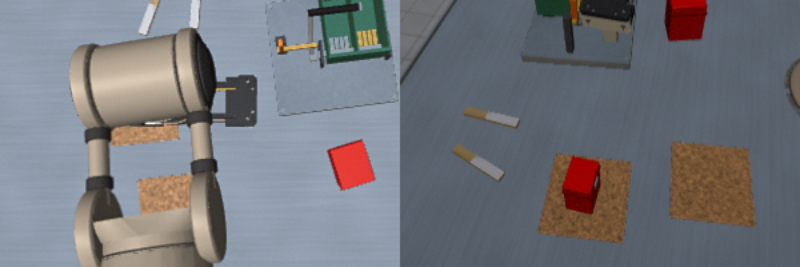

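The side view shows the red box standing upright on the far-left mat. Next I refine the stand pose from the wrist camera.

```bash
python3 - <<'E'
from h import *
p,r,o=pose();print(np.round(o['joint_positions'],3),o['tcp_rot'])
go([500,0,330],0.12)
E
```

```text
[ 1.550e-01  2.320e-01  1.552e+00 -1.000e-03  1.358e+00  1.736e+00] [ 3.14037078e+00  8.58018879e-04 -1.02149274e-02]
row [ 0.1  0.1 -7.5] [ 41.6 148.3 -58.5] rows>= 4.0
```

>>> {"fn": "send_rows", "kwargs": {
  "targets": [
    [[0,0,-2,10,36,-14,-1],[0,0,-4,20,73,-28,-1],[0,0,-6,31,110,-42,-1],[0,0,-7.5,42,148,-58,-1],[0,0,-7.5,42,148,-58,-1]]
  ]
}}

```text
time: 9.87
tool_pos: [503.2, -3.1, 330.9]
tcp_rot: [3.137, -0.002, 0.121]
contact_force: [0.8, 0.7, 0.6]
grip_width: 91.8
```

>>> {"fn": "send_rows", "kwargs": {
  "targets": [
    [[0,0,0,0,0,0,-1],[0,0,0,0,0,0,-1]]
  ]
}}

```text
time: 10.03
tool_pos: [500.4, 2.4, 328.2]
tcp_rot: [3.141, 0.004, 0.124]
contact_force: [0.1, 0.5, -0.4]
grip_width: 91.7
```

```bash
python3 - <<'E'
from h import *
import pickle
m=camera_model('wrist');save('wrist','w3.png');pickle.dump(m,open('m3.pkl','wb'))
save('top','t4.png')
for c in ('wrist','top'):
  for l in ['stand','bin_pivot','handle_grip','catch_pivot','catch_tab']:
    print(c,l,[(np.round(d['location'],1).tolist(),round(d['conf'],2)) for d in place_of(l,c)])
print(pose()[0])
E
```

```text
wrist stand [([59.2, 431.1], 0.61)]
wrist bin_pivot [([102.2, 402.3], 0.95)]
wrist handle_grip [([24.9, 452.3], 0.57)]
wrist catch_pivot [([90.0, 310.1], 0.71)]
wrist catch_tab [([82.0, 305.7], 0.81)]
top stand [([152.6, 358.9], 0.77)]
top bin_pivot []
top handle_grip []
top catch_pivot []
top catch_tab []
[500.54580527   1.15938453 329.28485184]
```

View pics/w3.png

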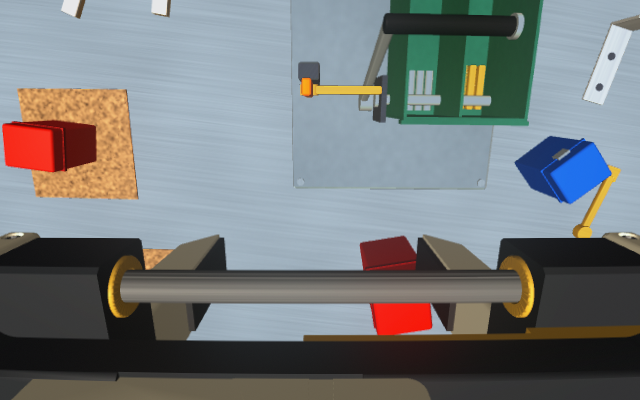

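```bash
python3 - <<'E'
from h import *
import pickle
np.set_printoptions(precision=2,suppress=True)
m1=pickle.load(open('m1.pkl','rb'));m3=pickle.load(open('m3.pkl','rb'));t=camera_model('top')
obs=[('wrist',m1,(-165,175,25),(144.5,209)),('wrist',m1,(-165,-85,25),(122,405)),
 ('wrist',m3,(-165,175,25),(188,293)),('wrist',m3,(-165,-85,25),(188,488)),
 ('top',t,(-165,175,25),(216.5,309)),('top',t,(-165,-85,25),(206.5,398)),('top',t,(85,175,25),(132,299.5)),
 ('wrist',m3,(0,45,210),(24.9,452.3)),('top',t,(0,45,210),(135.4,349.1)),('wrist',m3,(-42.5,150,190),(86,306))]
q,e=fitpose(obs,[640,-120,.115]);print(q);print(e)
def w(l):
    c,s=np.cos(q[2]),np.sin(q[2]);return np.array([q[0]+c*l[0]-s*l[1],q[1]+s*l[0]+c*l[1],l[2]])
print('tab',w((-42.5,150,185)),'handle',w((0,45,210)))
print('tri handle',tri([ray('wrist',(24.9,452.3),m3),ray('top',(135.4,349.1),t),ray('side',(167.6,269.8))]))
print('tab rays z190',at_z('wrist',(82,305.7),185,m3))
print('tri tab',tri([ray('wrist',(82,305.7),m3),ray('top',(162.2,311.6),t),ray('side',(198.1,277.7))]))
E
```

```text
[ 643.04 -119.81    0.12]
[[ 1.07 -2.91]
 [-0.14  1.22]
 [ 0.18  0.11]
 [ 1.04 -1.1 ]
 [-0.1   0.04]
 [-1.61  1.2 ]
 [-0.29 -0.91]
 [-0.75 -0.48]
 [ 1.73  1.93]
 [-0.16  0.83]]
tab [582.98  24.06 185.  ] handle [637.68 -75.13 210.  ]
tri handle (array([638.47, -72.15, 212.95]), [np.float64(3.144747935574744), np.float64(3.211210029174351), np.float64(1.1336442910762223)])
tab rays z190 [586.04  25.52 185.  ]
tri tab (array([585.04,  23.41, 187.69]), [np.float64(2.1595337063064797), np.float64(4.1639186550825595), np.float64(2.6515883063753116)])
```

>>> {"fn": "send_rows", "kwargs": {
  "targets": [
    [[0,0,-7,0,0,0,1],[0,0,-14,0,0,0,1],[0,0,-21,0,0,0,1],[0,0,-28,0,0,0,1],[0,0,-35,0,0,0,1]]
  ]
}}

```text
time: 11.05
tool_pos: [500.6, 0.9, 329.2]
tcp_rot: [3.141, 0.002, 0.74]
contact_force: [0.0, 0.4, 0.4]
grip_width: 63.0
```

>>> {"fn": "send_rows", "kwargs": {
  "targets": [
    [[0,0,-7,0,0,0,1],[0,0,-14,0,0,0,1],[0,0,-21,0,0,0,1],[0,0,-28,0,0,0,1],[0,0,-35,0,0,0,1]]
  ]
}}

```text
time: 11.47
tool_pos: [500.6, 1.0, 329.3]
tcp_rot: [-3.14, 0.002, 1.351]
contact_force: [-0.4, 0.0, -0.2]
grip_width: 30.0
```

>>> {"fn": "send_rows", "kwargs": {
  "targets": [
    [[0,0,-7,0,0,0,1],[0,0,-14,0,0,0,1],[0,0,-20,0,0,0,1],[0,0,-20,0,0,0,1],[0,0,-20,0,0,0,1]]
  ]
}}

```text
time: 11.88
tool_pos: [500.6, 1.0, 329.2]
tcp_rot: [-3.14, 0.002, 1.69]
contact_force: [-0.2, 0.3, 0.7]
grip_width: 1.1
```

```bash
python3 - <<'E'
from h import *
go([580,-2,260],1.69)
E
```

```text
row [-0.1  0.1  0. ] [-12.3  78.6  69.1] rows>= 2.5
```

>>> {"fn": "send_rows", "kwargs": {
  "targets": [
    [[0,0,0,-4,26,23,1],[0,0,0,-8,52,46,1],[0,0,0,-12,78,69,1],[0,0,0,-12,78,69,1],[0,0,0,-12,78,69,1]]
  ]
}}

```text
time: 12.3
tool_pos: [579.1, -1.5, 257.7]
tcp_rot: [-3.135, 0.0, 1.691]
contact_force: [0.7, -0.5, 0.4]
grip_width: 0.3
```

```bash
python3 - <<'E'
from h import *
import pickle
m=camera_model('wrist');save('wrist','w4.png');pickle.dump(m,open('m4.pkl','wb'))
print([(np.round(d['location'],1).tolist(),round(d['conf'],2)) for d in place_of('catch_tab','wrist')])
print(proj('wrist',(583-.48,24-.6,190),m))
go([580.3,-1.7,170],1.69)
E
```

```text
[([171.2, 330.8], 0.85)]
[np.float64(178.821238237905), np.float64(330.9196986070071)]
row [-0.1  0.1  0.1] [-0.3  1.2 91. ] rows>= 2.2
```

View pics/w4.png

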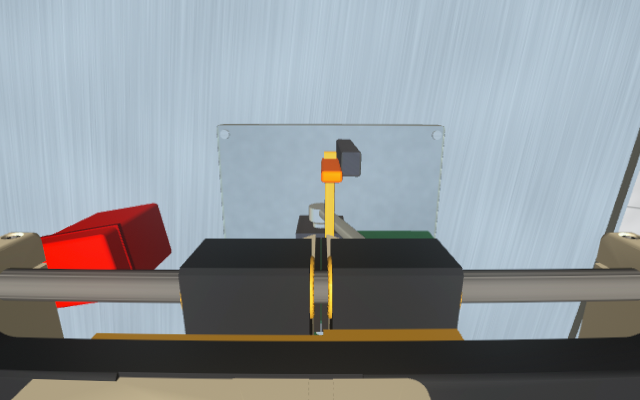

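The tab's top is at (170,331), straight ahead of the shut fingers (col 320); the nose lies across the lever. Lowering inside the tab.

>>> {"fn": "send_rows", "kwargs": {
  "targets": [
    [[0,0,0,0,1,25,1],[0,0,0,0,1,50,1],[0,0,0,0,1,75,1],[0,0,0,0,1,88,1],[0,0,0,0,1,88,1]]
  ]
}}

```text
time: 12.82
tool_pos: [578.4, -1.3, 171.1]
tcp_rot: [-3.137, 0.001, 1.693]
contact_force: [-0.7, 0.4, -0.7]
grip_width: 0.6
```

```bash
python3 - <<'E'
from h import *
save('wrist','w5.png');go([580.3,-1.7,170],1.69)
E
```

```text
row [-0.1  0.1  0.2] [-0.4  0.8  3. ] rows>= 0.1
```

View pics/w5.png

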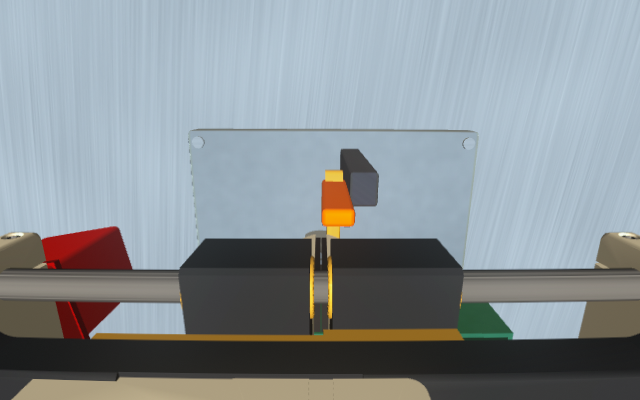

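>>> {"fn": "send_rows", "kwargs": {
  "targets": [
    [[0,0,0,7,0,0,1],[0,0,0,13,0,0,1],[0,0,0,20,0,0,1],[0,0,0,27,0,1,1],[0,0,0,32,0,3,1]]
  ]
}}

```text
time: 13.28
tool_pos: [576.7, 31.4, 170.2]
tcp_rot: [3.141, 0.002, 1.694]
contact_force: [0.6, -1.5, 1.4]
grip_width: 0.6
```

>>> {"fn": "send_rows", "kwargs": {
  "targets": [
    [[0,0,0,6,0,4,1],[0,0,0,12,0,8,1],[0,0,0,17,0,13,1],[0,0,0,22,0,18,1],[0,0,0,25,0,23,1]]
  ]
}}

```text
time: 13.7
tool_pos: [572.9, 55.7, 145.2]
tcp_rot: [-3.139, 0.002, 1.694]
contact_force: [0.7, -0.8, 1.2]
grip_width: 0.3
```

```bash
cat >> h.py <<'E'
def st(p):
    d=np.array(p[:2])-[643,-120];c,s=np.cos(.12),np.sin(.12);return np.round([c*d[0]+s*d[1],-s*d[0]+c*d[1],p[2]],1)
E
python3 - <<'E'
from h import *
save('wrist','w6.png');print(st(pose()[0]))
E
```

```text
[-49.1 183.3 144.1]
```

View pics/w6.png

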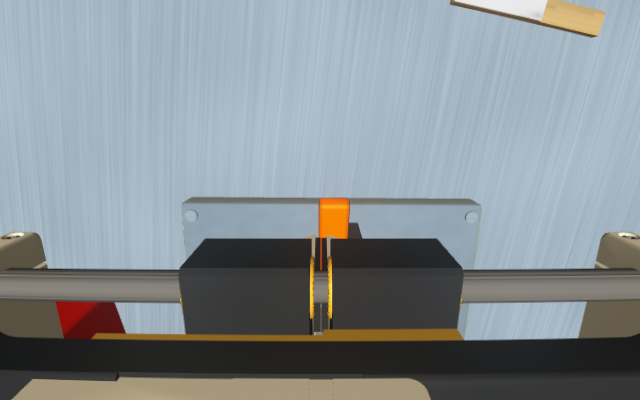

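>>> {"fn": "send_rows", "kwargs": {
  "targets": [
    [[0,0,0,1,0,3,1],[0,0,0,2,0,5,1],[0,0,0,2,0,7,1],[0,0,0,2,0,7,1]]
  ]
}}

```text
time: 14.08
tool_pos: [572.7, 57.1, 140.1]
tcp_rot: [-3.14, 0.001, 1.694]
contact_force: [-4.0, 0.2, 10.0]
grip_width: 0.7
```

Contact rose to 10 N at the stop. Retreating upward and looking.

>>> {"fn": "send_rows", "kwargs": {
  "targets": [
    [[0,0,0,0,0,-25,1],[0,0,0,0,0,-60,1],[0,0,0,0,0,-100,1],[0,0,0,0,0,-140,-1],[0,0,0,0,0,-150,-1]]
  ]
}}

```text
time: 14.5
tool_pos: [575.1, 57.1, 295.8]
tcp_rot: [3.133, 0.003, 1.694]
contact_force: [0.2, -0.5, 0.4]
grip_width: 9.3
```

```bash
python3 - <<'E'
from h import *
print(pose()[0]);go([638,-74,280],1.69)
save('side','s7.png');save('top','t7.png')
a=cv2.imread('pics/s7.png')[130:260,200:395];b=cv2.imread('pics/t7.png')[90:220,260:455]
cv2.imwrite('pics/s7z.png',cv2.resize(np.hstack([a,b]),(800,267),interpolation=2))
E
```

```text
[575.05762667  57.1379128  295.78453407]
row [0.5 0.2 0.2] [-137.8   46.3   16.6] rows>= 3.5
```

View pics/s7z.png

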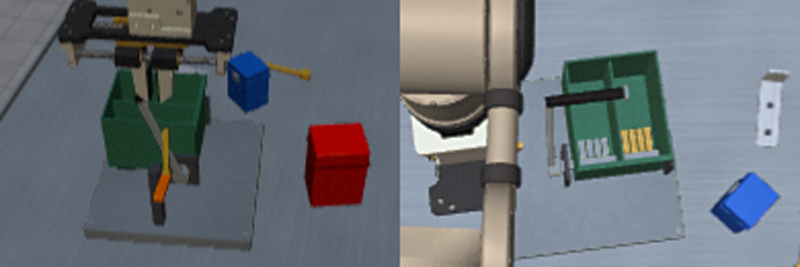

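The catch is over: the tab lies outward and the nose stands upright. Moving over the handle.

>>> {"fn": "send_rows", "kwargs": {
  "targets": [
    [[0,0,0,-35,12,0,-1],[0,0,0,-70,24,0,-1],[0,0,0,-105,36,5,-1],[0,0,0,-130,46,10,-1],[0,0,0,-138,46,10,-1]]
  ]
}}

```text
time: 15.02
tool_pos: [635.9, -77.9, 274.4]
tcp_rot: [-3.134, 0.001, 1.69]
contact_force: [0.5, -0.3, -0.2]
grip_width: 50.6
```

>>> {"fn": "send_rows", "kwargs": {
  "targets": [
    [[0,0,0,0,0,0,-1],[0,0,0,0,0,0,-1],[0,0,0,0,0,0,-1],[0,0,0,0,0,0,-1]]
  ]
}}

```text
time: 15.35
tool_pos: [635.4, -72.5, 279.4]
tcp_rot: [-3.14, 0.001, 1.696]
contact_force: [0.6, 0.4, 0.6]
grip_width: 77.2
```

```bash
python3 - <<'E'
from h import *
import pickle
m=camera_model('wrist');save('wrist','w8.png');pickle.dump(m,open('m8.pkl','wb'))
for l in ['handle_grip','catch_tab','catch_pivot']:print(l,[(np.round(d['location'],1).tolist(),round(d['conf'],2)) for d in place_of(l,'wrist')])
print(proj('wrist',(637.7,-75,210),m),proj('wrist',(632.3,-30.5,210),m))
p=pose()[0];print(p,st(p))
E
```

```text
handle_grip [([217.0, 322.3], 0.57), ([68.5, 270.3], 0.39)]
catch_tab []
catch_pivot [([65.9, 270.7], 0.72)]
[np.float64(217.7812501834073), np.float64(323.56176641166905)] [np.float64(150.93642377786944), np.float64(323.989183846824)]
[635.62938168 -73.10335648 279.59344061] [ -1.7  47.4 279.6]
```

View pics/w8.png

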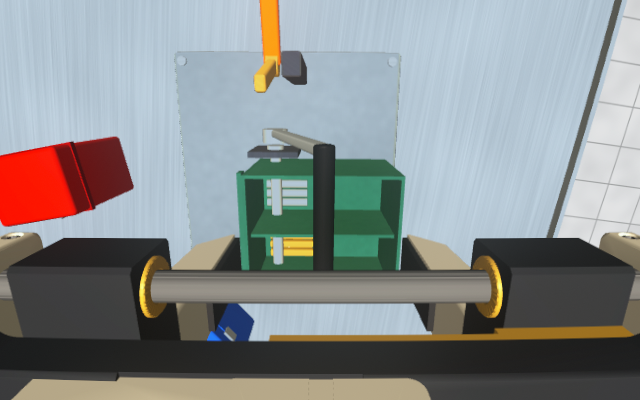

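The handle runs at column 323 with its middle near (217,323), matching the prediction and centred between the fingers. Descending and gripping.

>>> {"fn": "send_rows", "kwargs": {
  "targets": [
    [[0,0,0,0,1,25,-1],[0,0,0,0,2,50,-1],[0,0,0,0,2,75,-1],[0,0,0,0,2,87,-1],[0,0,0,0,2,87,-1]]
  ]
}}

```text
time: 15.97
tool_pos: [635.8, -73.2, 188.7]
tcp_rot: [-3.134, -0.001, 1.694]
contact_force: [-1.0, -0.4, -0.7]
grip_width: 91.9
```

>>> {"fn": "send_rows", "kwargs": {
  "targets": [
    [[0,0,0,0,0,0,1],[0,0,0,0,0,0,1],[0,0,0,0,0,0,1],[0,0,0,0,0,0,1],[0,0,0,0,0,0,1]]
  ]
}}

```text
time: 16.38
tool_pos: [637.9, -74.0, 193.2]
tcp_rot: [-3.141, 0.002, 1.694]
contact_force: [-0.2, -0.0, 0.2]
grip_width: 63.0
```

>>> {"fn": "send_rows", "kwargs": {
  "targets": [
    [[0,0,0,0,0,0,1],[0,0,0,0,0,0,1],[0,0,0,0,0,0,1],[0,0,0,0,0,0,1],[0,0,0,0,0,0,1]]
  ]
}}

```text
time: 16.8
tool_pos: [637.5, -74.0, 192.1]
tcp_rot: [-3.14, 0.002, 1.694]
contact_force: [-0.5, 0.9, -0.0]
grip_width: 29.6
```

>>> {"fn": "send_rows", "kwargs": {
  "targets": [
    [[0,0,0,0,0,0,1],[0,0,0,0,0,0,1],[0,0,0,0,0,0,1],[0,0,0,0,0,0,1]]
  ]
}}

```text
time: 17.13
tool_pos: [637.3, -74.0, 192.1]
tcp_rot: [-3.139, 0.002, 1.694]
contact_force: [-1.8, 0.6, 0.7]
grip_width: 12.9
```

```bash
python3 - <<'E'
from h import *
p=pose()[0];print(p,st(p),pose()[2]['grip_width'])
E
```

```text
[637.34467034 -73.95788664 192.10496827] [-1.000e-01  4.640e+01  1.921e+02] 12.89668162206832
```

>>> {"fn": "send_rows", "kwargs": {
  "targets": [
    [[0,0,0,0,-7.6,-2.3,1],[0,0,0,0,-15.2,-4.2,1],[0,0,0,0,-23,-5.8,1],[0,0,0,0,-30.8,-6.9,1],[0,0,0,0,-38.7,-7.7,1]]
  ]
}}

```text
time: 17.55
tool_pos: [601.0, -78.3, 201.0]
tcp_rot: [3.137, 0.002, 1.694]
contact_force: [7.2, 2.0, -0.9]
grip_width: 12.8
```

```bash
python3 - <<'E'
from h import *
p=pose()[0];print(st(p))
save('side','s9.png');a=cv2.imread('pics/s9.png')[130:260,200:395]
cv2.imwrite('pics/s9z.png',cv2.resize(a,(780,520),interpolation=2))
E
```

```text
[-36.7  46.4 201. ]
```

View pics/s9z.png

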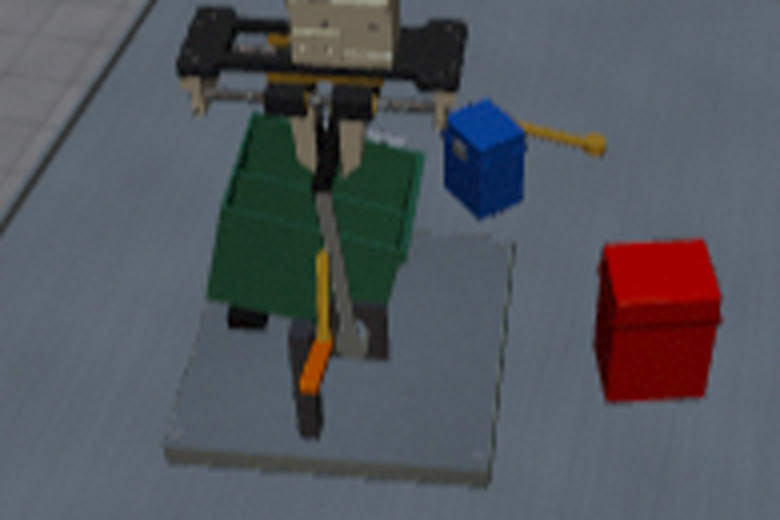

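The bin tips with the handle in the grip and the lever clears the raised nose. Continuing.

>>> {"fn": "send_rows", "kwargs": {
  "targets": [
    [[0,0,0,0,-7.9,-0.4,1],[0,0,0,0,-15.8,-0.3,1],[0,0,0,0,-23.7,0.1,1],[0,0,0,0,-31.5,0.9,1],[0,0,0,0,-39.3,2.1,1]]
  ]
}}

```text
time: 18.02
tool_pos: [562.6, -82.9, 200.0]
tcp_rot: [3.135, 0.002, 1.694]
contact_force: [8.1, 4.2, 1.8]
grip_width: 13.0
```

>>> {"fn": "send_rows", "kwargs": {
  "targets": [
    [[0,0,0,0,-7.8,1.6,1],[0,0,0,0,-15.4,3.6,1],[0,0,0,0,-23,6,1],[0,0,0,0,-30.4,8.7,1],[0,0,0,0,-37.6,11.8,1]]
  ]
}}

```text
time: 18.43
tool_pos: [525.1, -87.4, 187.8]
tcp_rot: [3.136, 0.002, 1.694]
contact_force: [6.9, 5.6, 3.4]
grip_width: 13.1
```

>>> {"fn": "send_rows", "kwargs": {
  "targets": [
    [[0,0,0,0,-1,0.5,1],[0,0,0,0,-1.5,0.7,1],[0,0,0,0,-1.5,0.7,1]]
  ]
}}

```text
time: 18.68
tool_pos: [523.2, -87.6, 186.9]
tcp_rot: [3.138, 0.002, 1.694]
contact_force: [5.2, 5.5, 4.3]
grip_width: 12.7
```

```bash
python3 - <<'E'
from h import *
p=pose()[0];s=st(p);g=np.array([s[0],s[2]+19])-[-50,60];print(s,g,np.hypot(*g),'tilt',.3217-np.arctan2(g[0],g[1]))
save('side','s10.png');a=cv2.imread('pics/s10.png')[130:260,200:395]
cv2.imwrite('pics/s10z.png',cv2.resize(a,(780,520),interpolation=2))
E
```

```text
[-115.1   46.5  186.9] [-65.1 145.9] 159.7648897599219 tilt 0.7413860381028681
```

View pics/s10z.png

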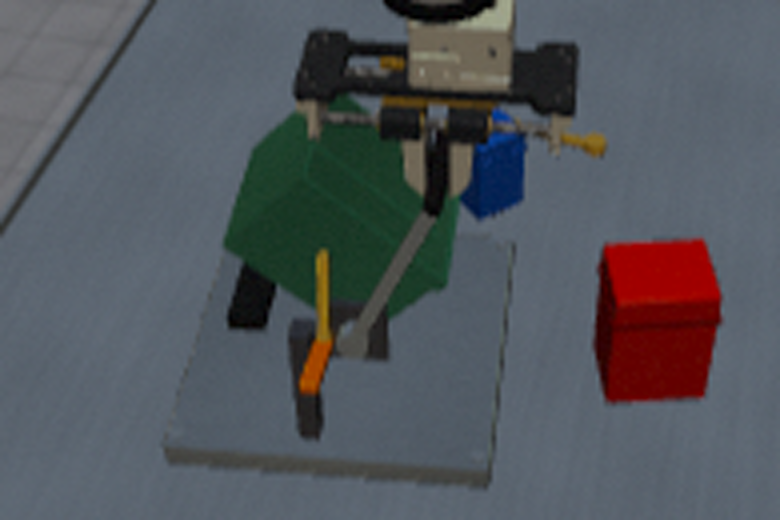

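>>> {"fn": "send_rows", "kwargs": {
  "targets": [
    [[0,0,0,0,-1,0.5,1],[0,0,0,0,-2,1,1],[0,0,0,0,-2,1,1],[0,0,0,0,-2,1,1]]
  ]
}}

```text
time: 19.07
tool_pos: [522.1, -87.8, 186.4]
tcp_rot: [3.136, 0.002, 1.694]
contact_force: [6.8, 5.8, 6.1]
grip_width: 13.0
```

>>> {"fn": "send_rows", "kwargs": {
  "targets": [
    [[0,0,0,0,-1,0.5,1],[0,0,0,0,-2,1,1],[0,0,0,0,-2,1,1],[0,0,0,0,-2,1,1]]
  ]
}}

```text
time: 19.4
tool_pos: [521.8, -87.8, 186.3]
tcp_rot: [3.131, 0.003, 1.694]
contact_force: [11.2, 7.2, 7.4]
grip_width: 13.2
```

>>> {"fn": "send_rows", "kwargs": {
  "targets": [
    [[0,0,0,0,-1,0.5,1],[0,0,0,0,-2,1,1],[0,0,0,0,-2,1,1],[0,0,0,0,-2,1,1],[0,0,0,0,-2,1,1]]
  ]
}}

```text
time: 19.82
tool_pos: [521.5, -87.9, 186.1]
tcp_rot: [3.127, 0.003, 1.694]
contact_force: [16.2, 9.1, 8.7]
grip_width: 13.3
```

>>> {"fn": "send_rows", "kwargs": {
  "targets": [
    [[0,0,0,0,0,0,1],[0,0,0,0,0,0,1],[0,0,0,0,0,0,1],[0,0,0,0,0,0,1],[0,0,0,0,0,0,1]]
  ]
}}

```text
time: 20.23
tool_pos: [521.5, -87.9, 186.1]
tcp_rot: [3.127, 0.003, 1.694]
contact_force: [15.7, 9.7, 8.8]
grip_width: 13.4
```

```bash
python3 - <<'E'
from h import *
p=pose()[0];s=st(p);g=np.array([s[0],s[2]+19])-[-50,60];print(s,g,np.hypot(*g),'tilt',.3217-np.arctan2(g[0],g[1]))
save('side','s11.png');save('top','t11.png')
a=cv2.imread('pics/s11.png')[100:400,170:420];b=cv2.imread('pics/t11.png')[90:330,180:500]
cv2.imwrite('pics/s11z.png',np.hstack([cv2.resize(a,(500,600)) , cv2.resize(b,(300,225)) if 0 else np.vstack([cv2.resize(b,(300,225)),np.zeros((375,300,3),np.uint8)])]))
E
```

```text
[-116.8   46.4  186.1] [-66.8 145.1] 159.7380668469479 tilt 0.7531458590293028
```

View pics/s11z.png

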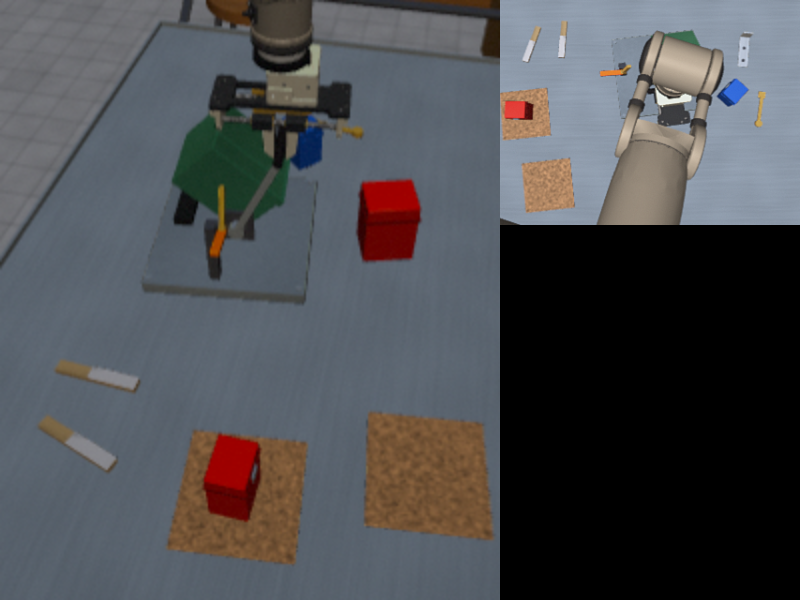

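The side view shows the bin fully tipped with the handle in the grip, the catch over, and the red box upright on the left mat. The keys, bracket and brass arm lie where they were. Tilt works out at 0.753 rad, and it has stopped moving as the push grew. I am handing in.

```bash
python3 -c "
from plant import *
print(close_job())"
```

```text
the job is handed in; nothing more can be done
None
```

The job is done and handed in at about 20 s, with the gripper still holding the handle and the bin tipped forward to its stop. No verdict was reported.

- **Spring box:** I took the small red box off the deck and released it upright on the far-left cork mat. The last side and top pictures show it still standing there.
- **Catch:** I pushed the orange tab outward and down until the force rose to about 10 N, which I took as its stop. The pictures show the tab lying outward and the brass nose raised, and the lever passed it freely.
- **Bin:** I pulled the handle along its arc until the position stopped changing while the push kept rising. The final tilt came out at 0.753 rad, against a stop of 0.75. The gripper opening was 13.4 mm on the 14 mm handle, and the wrist force was about 20 N.
- **Loose parts:** The keys, bracket and brass arm look unmoved in the last pictures.

**Readings slightly off:** while closing on the box, the tool briefly read about 4 mm higher than commanded, with 8 N upward; it then lifted cleanly. On the handle, a sideways force of up to about 10 N built up, and the grip radius measured about 160 mm instead of 158 mm.

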